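Swap the serving spoon and serving fork in the cutlery tray

ROBOT

A 6-joint arm with a two-finger parallel gripper is mounted at the origin on the work surface. World frame = base frame: x ahead of the robot, y to its left, z up, the work surface at z = 0. Lengths are in m, angles in rad, forces in N, time in s.
With the tool pointing down it reaches from about 0.35 to 0.85 m from the base axis. Payload 8.1 kg.
Tool frame: the origin (TCP) lies at the very end of the fingers, on their centre line; the grasp point (between the pads) lies 19 mm behind it; z points along the fingers, y is the line along which they close (so a half turn about z gives the same grasp; the last joint's range is limited). The gripper opens to 85 mm and grips with 20 to 120 N. Pads are 22 mm wide; open, the fingers measure 114 mm over their backs; the gripper's body (76 mm by 85 mm) begins 54 mm behind the grasp point. The pads swing forward as they close: fully open they stand 13 mm farther back than shut.
Start: joints at [-1.187, 0.13, 1.488, -0, 1.523, -0.085], TCP at [0.271, -0.535, 0.196] pointing down, gripper open.
Joint ranges: [-2.96, 2.96], [-0.89, 2.26], [0.02, 2.5], [-1.34, 4.48], [0, 2.73], [-2.66, 2.66]. Speed limits (rad/s): [2.39, 2.39, 2.79, 3.14, 3.14, 3.14].

INTERFACE

Orientations are given as a rotation vector (axis times angle).
In Python, from cell import manip gives the robot as it stands.
- The arm moves only by the shell command python3 -m pendant 'ROWS' [FORCE]. ROWS is JSON, a list of rows, each a list of 5 numbers: the closure in counts, from 0 (fully open) to 255 (shut), then the shift along the tool's x, y, z in m, then the turn about the tool's z in degrees. In form: [[hand, tx, ty, tz, spin], ...]. A call has 1 to 10 rows; each row shifts and turns the commanded pose from where the row before left it, along the tool's axes as they then stand; what a row does not reach is not made up. A row lasts 1/12 s, in which the tool goes at most 41.7 mm and 7.16 degrees, less where a joint would pass 70% of its speed; a pose out of reach is approached as far as the arm can. A call is refused whole if a number of a shift passes 0.0417 or a number of a turn 7.16, either way. A call with a gripper value outside its range is refused whole. The fingers move at their own pace and stop on an object; FORCE is the grip in N (left out, the last holds). Time passes only in rows, so rows that do not move let the fingers close. It gives the time, the measured TCP pose, the force, the opening and the grip force at its end, in the units of the state.
- manip.sense(): the state, without advancing time (a new reading comes with each control period).
- manip.camera(name): name is "scene" or "top" or "wrist"; returns a dict with "color" (384x512x3 uint8, red, green, blue), "z_map" (384x512 float32, m along the optical axis (not along the pixel's ray), 0 where there is no reading), "fx", "fy", "cx", "cy" (pixels), "rvec" (rotation vector, rad) and "tvec" (3), from world to camera coordinates, as OpenCV has them; the wrist camera has in their place "T_tool_cam" (4x4, takes a point from camera to tool coordinates, whose origin is the TCP and whose axes are the flange's). Camera axes: x right, y down, z forward; pixel columns grow to the right and rows downward; lengths in m; the calibration is good to about 2 mm. A picture is of the moment at which its call begins: read the wrist's pose just before it.
- manip.job_done(): hands the job in; it is judged then, once.
The state is a dict: "time": time; "qpos": joint angles; "joint_velocities": joint speeds; "effort": joint torques, N m; "tool_pos": TCP position; "orientation": TCP orientation; "force": force on the tool from outside, world axes, zero at the start; "moment": the same for the moment, N m; "opening": finger opening in m; "grasp_force": force on a finger pad.
Only numpy, scipy, OpenCV 4.12 (cv2) and the standard library are available. Lean on these libraries where they do the work, as an engineer would, in place of code of your own. Each camera call takes 0.05 s, during which the arm holds its last target. There are 200 camera calls.

TASK

The large wooden-handled serving spoon and serving fork have been put back in each other's compartments of the cutlery tray: swap them, so that each lies flat in the compartment where the other lay, with its handle still towards the same end of the tray. Lay them down rather than drop them, and leave the cake server, the dinner forks and everything standing round the tray as they are.

Things in the scene. Friction and masses are not known exactly. Their poses are not given: they have to be found in the camera images.
- tray: White cutlery tray fixed to the table, 313 mm (x) by 272 (y), 45 high, walls and floor 6 thick; origin under its centre. Three lanes along x, 210 long inside (x -150 to +60): two serving lanes 92 wide centred at y +84 and -84, and between them one 64 wide with the cake server. At its +x end a cross compartment, 85 by 260, with two dinner forks.
- lane_left (a point): Centre of the floor of the left (+y) serving lane, 6 mm above the table; axes as the tray's
- lane_right (a point): Centre of the floor of the right (-y) serving lane, 6 mm above the table; axes as the tray's
- spoon: Serving spoon, 190 mm long: wooden handle (x -95 to +10 mm, 22 wide, 20 high), steel head; origin on the underside at mid-length and near the balance point, x towards the head, z up; about 160 g. Its head is a round bowl 55 mm across, 15 high. It starts in one of the two wide lanes, handle towards the tray's -x end
- fork: Serving fork, 190 mm long: wooden handle (x -95 to +10 mm, 22 wide, 20 high), steel head; origin on the underside at mid-length and near the balance point, x towards the head, z up; about 160 g. Its head has four tines, 46 mm wide, 5 thick. It starts in the other wide lane, handle towards the tray's -x end
- spoon_grip (a point): Point to grip the spoon: on the handle's axis, 10 mm above its underside, at x = -10 mm
- fork_grip (a point): Point to grip the fork: on the handle's axis, 10 mm above its underside, at x = -10 mm
- spoon_tip (a point): Far end of the spoon's head, at x = +95 mm
- fork_tip (a point): Far end of the fork's head, at x = +95 mm
- server: Cake server (triangular blade 48 mm wide), 190 mm long: wooden handle (x -95 to +10 mm, 22 wide, 20 high), steel head; origin on the underside at mid-length and near the balance point, x towards the head, z up; about 160 g. It lies in the middle lane and stays there
- dinner_fork_a: Dinner fork with black handle, 180 mm long, 24 wide, 10 high, lying along the cross compartment; origin on the underside at mid-length; to be left alone
- dinner_fork_b: Second dinner fork, the same, beside the first
- garlic_pot: White ceramic bulb-shaped pot, 92 mm across, 66 high, standing loose to the left of the tray; origin under its centre
- dip_bowl: White ceramic bowl, 130 mm across, 60 high, standing loose to the right of the tray; origin under its centre
- pepper_mill: Dark wooden pepper mill, 56 mm across, 172 high, standing loose to the left of the tray; origin under its centre
- oil_bottle: Green glass bottle, 60 mm across, 200 high, standing loose to the right of the tray; origin under its centre. Except for these four and the tray, the table is clear for 0.35 m < x < 0.85 m, |y| < 0.55 m
There are look-alikes about, which are no part of the job. What is shaped like the fork but green, purple or red is not meant.

How it is judged:
At the end, for the whole second after the job is handed in: The spoon and the fork have changed lanes (each more than 120 mm from its start): each lies flat (tilt under 0.12 rad) and still on the floor of the other's lane, centre within 30 mm lengthwise and 40 mm sideways of the lane's centre, head towards the cross compartment ((((x of spoon in the frame of lane_left between -0.03 and 0.03 m and y of spoon in the frame of lane_left between -0.04 and 0.04 m and z of spoon in the frame of lane_left below 0.008 m and x of spoon_tip in the frame of lane_left above 0.06 m and y of spoon_tip in the frame of lane_left between -0.045 and 0.045 m) and (x of fork in the frame of lane_right between -0.03 and 0.03 m and y of fork in the frame of lane_right between -0.04 and 0.04 m and z of fork in the frame of lane_right below 0.008 m and x of fork_tip in the frame of lane_right above 0.06 m and y of fork_tip in the frame of lane_right between -0.045 and 0.045 m)) or ((x of spoon in the frame of lane_right between -0.03 and 0.03 m and y of spoon in the frame of lane_right between -0.04 and 0.04 m and z of spoon in the frame of lane_right below 0.008 m and x of spoon_tip in the frame of lane_right above 0.06 m and y of spoon_tip in the frame of lane_right between -0.045 and 0.045 m) and (x of fork in the frame of lane_left between -0.03 and 0.03 m and y of fork in the frame of lane_left between -0.04 and 0.04 m and z of fork in the frame of lane_left below 0.008 m and x of fork_tip in the frame of lane_left above 0.06 m and y of fork_tip in the frame of lane_left between -0.045 and 0.045 m))) and distance of each of spoon, fork from where it was at the start of the episode above 0.12 m and angle between each of spoon, fork's own z axis and vertical below 0.12 rad and linear speed of each of spoon, fork below 0.02 m/s); the robot touches nothing.
It fails at once if a bystander (cake server, dinner fork, pot, bowl, mill or bottle) is moved more than 30 mm (distance of any of server, dinner_fork_a, dinner_fork_b, garlic_pot, dip_bowl, pepper_mill, oil_bottle from where it was at the start of the episode above 0.03 m).
It fails at once if the pot, bowl, mill or bottle is tipped over (angle between any of garlic_pot, dip_bowl, pepper_mill, oil_bottle's own z axis and vertical above 0.5 rad).
It fails at once if the spoon or fork is dropped (falls freely faster than 0.8 m/s, about 30 mm) ((contact force between spoon and the fingers below 0.05 N and linear speed of spoon above 0.8 m/s) or (contact force between fork and the fingers below 0.05 N and linear speed of fork above 0.8 m/s)).
It also fails if it takes over 72 s, if anything falls off the work surface, if the arm or the gripper's body presses on something with over 40 N, if the wrist force passes 120 N, or if a joint passes its speed limit or range.

## Working session

There is one attempt and no reset: what is moved stays moved. The work goes in short steps, Python scripts to look and compute and a shell command to move; the robot and the scene stay as the last step left them, time stands still between calls to the robot, and variables do not carry over. Pictures are saved under pics/ and viewed, at most 10 in all, crops included, and the job is handed in when it is done.

```bash
mkdir -p pics; cat > h.py <<'E'
import numpy as np,cv2
from cell import manip
from scipy.spatial.transform import Rotation as R
def get(n):
    s=manip.sense(); c=manip.camera(n)
    if n=="wrist":
        T=np.eye(4);T[:3,:3]=R.from_rotvec(s["orientation"]).as_matrix();T[:3,3]=s["tool_pos"];M=T@np.array(c["T_tool_cam"])
    else:
        W=np.eye(4);W[:3,:3]=R.from_rotvec(np.ravel(c["rvec"])).as_matrix();W[:3,3]=np.ravel(c["tvec"]);M=np.linalg.inv(W)
    c["M"]=M
    return c
def ray(c,u,v,z):
    d=c["M"][:3,:3]@np.array([(u-c["cx"])/c["fx"],(v-c["cy"])/c["fy"],1.]);o=c["M"][:3,3]
    return o+d*(z-o[2])/d[2]
def cloud(c):
    v,u=np.mgrid[:384,:512];z=c["z_map"]
    p=np.stack([(u-c["cx"])/c["fx"]*z,(v-c["cy"])/c["fy"]*z,z],-1)
    P=p@c["M"][:3,:3].T+c["M"][:3,3];P[z<=0]=np.nan
    return P
def save(c,n): cv2.imwrite("pics/"+n+".png",c["color"][...,::-1])
E
python3 - <<'E'
from h import *
s=manip.sense();print(s["time"],s["tool_pos"],s["orientation"],s["opening"])
a=get("top");save(a,"top1");b=get("scene");save(b,"scene1")
print(a["M"].round(3),b["M"].round(3))
cv2.imwrite("pics/both1.png",cv2.resize(np.hstack([a["color"],b["color"]])[...,::-1],(800,300)))
E
```

```text
0.0 [ 0.27087692 -0.53468197  0.19525751] [-3.05390739e+00 -7.29203034e-01  4.08194065e-04] 0.08523101094378645
[[-0.011 -0.998  0.057  0.371]
 [-1.     0.012  0.01  -0.086]
 [-0.011 -0.057 -0.998  1.582]
 [ 0.     0.     0.     1.   ]] [[-0.143  0.665 -0.733  1.212]
 [ 0.99   0.1   -0.102  0.037]
 [ 0.006 -0.74  -0.672  0.747]
 [ 0.     0.     0.     1.   ]]
```

View pics/top1.png

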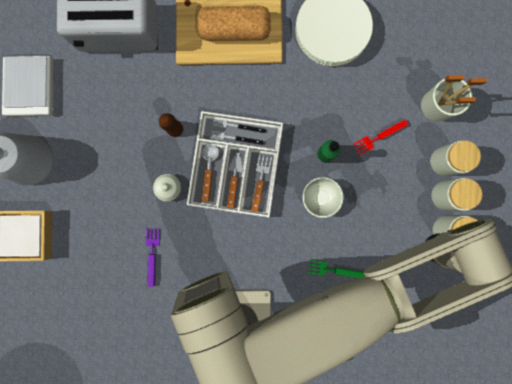

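View pics/scene1.png

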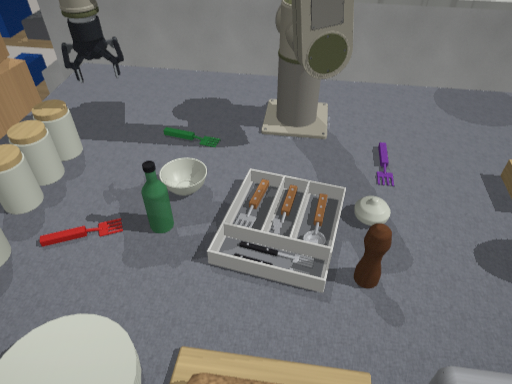

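The top view shows the spoon in the left lane at about (208,175), the server in the middle at (235,180), and the fork in the right lane at (260,180). The tray's corners are near (202,112), (284,124), (270,216) and (188,206). The scene view agrees: fork at (255,200), server at (287,210), spoon at (318,220), with the mill and pot to the left and the bowl and bottle to the right.

```bash
cat > m.py <<'E'
from h import *
def handles(c,box=None):
    hsv=cv2.cvtColor(np.ascontiguousarray(c["color"]),cv2.COLOR_RGB2HSV)
    m=cv2.inRange(hsv,(4,110,70),(14,255,255))
    if box is not None:
        k=np.zeros_like(m);k[box[1]:box[3],box[0]:box[2]]=1;m=m*k
    n,l,st,ce=cv2.connectedComponentsWithStats(m)
    return [(l==i,ce[i],st[i,4]) for i in range(1,n) if st[i,4]>60]
E
python3 - <<'E'
from m import *
a=get("top");b=get("scene")
for c,box in((a,(185,110,290,220)),(b,(200,170,350,285))):
    P=cloud(c);print("view")
    for m,ce,n in handles(c,box):
        q=P[m];z=np.nanpercentile(q[:,2],[10,50,90])
        w=ray(c,*ce,0.022)
        xy=np.array([ray(c,u,v,.022)[:2] for v,u in np.argwhere(m)]);mu=xy.mean(0);_,_,V=np.linalg.svd(xy-mu);d=V[0]*np.sign(V[0][0]);t=(xy-mu)@d
        print(ce.round(1),n,"z",z.round(4),"mean",w.round(4),"ang",np.degrees(np.arctan2(d[1],d[0])).round(1),"len",np.ptp(t).round(3),"xyz depth",np.nanmedian(q,0).round(4))
# tray rim from top depth
P=cloud(a);m=((P[...,2]>.036)&(P[...,2]<.056)).astype(np.uint8);k=np.zeros_like(m);k[108:222,184:290]=1
n,l,st,ce=cv2.connectedComponentsWithStats(m*k);i=1+np.argmax(st[1:,4]);pts=np.argwhere(l==i)[:,::-1]
w=np.array([ray(a,u,v,.045)[:2] for u,v in pts]).astype(np.float32)
r=cv2.minAreaRect(w);print(r,cv2.boxPoints(r).round(3),np.nanmedian(P[l==i][:,2]))
# two-view triangulation of handle centroids
import itertools
def rd(c,u,v):
    d=c["M"][:3,:3]@np.array([(u-c["cx"])/c["fx"],(v-c["cy"])/c["fy"],1.]);return c["M"][:3,3],d/np.linalg.norm(d)
A=sorted([x[1] for x in handles(a,(185,110,290,220))],key=lambda x:x[0]);B=sorted([x[1] for x in handles(b,(200,170,350,285))],key=lambda x:-x[0])
for p,q in zip(A,B):
    (o1,d1),(o2,d2)=rd(a,*p),rd(b,*q);S=np.linalg.lstsq(np.c_[d1,-d2],o2-o1,rcond=None)[0]
    print("tri",((o1+d1*S[0]+o2+d2*S[1])/2).round(4),"gap",np.linalg.norm(o1+d1*S[0]-o2-d2*S[1]).round(4))
E
```

```text
view
[206.5 185. ] 207 z [0.0201 0.0253 0.0303] mean [0.4571 0.096  0.022 ] ang -6.9 len 0.102 xyz depth [0.4567 0.095  0.0253]
[231.9 191.9] 208 z [0.0203 0.0256 0.0303] mean [0.4333 0.012  0.022 ] ang -8.9 len 0.103 xyz depth [0.4327 0.0115 0.0256]
[257.2 195.7] 197 z [0.02   0.0256 0.0303] mean [ 0.4196 -0.0716  0.022 ] ang -12.7 len 0.103 xyz depth [ 0.4186 -0.0712  0.0256]
view
[258.6 193.9] 217 z [0.0159 0.0262 0.0286] mean [ 0.4291 -0.0713  0.022 ] ang -11.8 len 0.116 xyz depth [ 0.4338 -0.0705  0.0262]
[288.8 199.7] 217 z [0.0205 0.0271 0.029 ] mean [0.4398 0.0116 0.022 ] ang -7.8 len 0.114 xyz depth [0.4455 0.012  0.0271]
[320.2 209.3] 220 z [0.0237 0.0271 0.0287] mean [0.4639 0.0953 0.022 ] ang -6.2 len 0.116 xyz depth [0.4692 0.0955 0.0271]
((0.5259767174720764, 0.0012970268726348877), (0.27160102128982544, 0.3124796152114868), 80.98739624023438) [[ 0.35  -0.108]
 [ 0.659 -0.157]
 [ 0.702  0.111]
 [ 0.393  0.16 ]] 0.04445487334346521
tri [0.4575 0.0963 0.0158] gap 0.0009
tri [0.4335 0.0119 0.0162] gap 0.001
tri [ 0.4199 -0.072   0.0136] gap 0.0011
```

```bash
cat > go.py <<'E'
# usage: go.py x y z yawdeg -> remaining shift in tool axes (after turning) and turn
import sys;from h import *
g=list(map(float,sys.argv[1:5]));s=manip.sense();Rm=R.from_rotvec(s["orientation"]).as_matrix()
yaw=np.degrees(np.arctan2(Rm[1,0],Rm[0,0]));d=np.array(g[:3])-s["tool_pos"];y=np.radians(g[3])
print("pos",np.round(s["tool_pos"],4),"yaw",yaw.round(1),"tilt",np.degrees(np.arccos(-Rm[2,2])).round(2),"spin",(yaw-g[3]).round(1),"open",round(s["opening"],4),"t",s["time"])
for n,a in(("turned",y),("now",np.radians(yaw))): print(n,"tx %.4f ty %.4f tz %.4f"%(d[0]*np.cos(a)+d[1]*np.sin(a),d[0]*np.sin(a)-d[1]*np.cos(a),-d[2]))
E
python3 -m pendant '[[0,0,0,-0.025,6.8],[0,0,0,-0.025,6.8],[0,0,0,-0.025,6.8],[0,0,0,-0.025,6.8],[0,0,0,0,6.8]]'
python3 -m pendant '[[110,0.009,-0.04,0,0],[110,0.009,-0.04,0,0],[110,0.009,-0.04,0,0],[110,0.009,-0.04,0,0],[110,0.009,-0.04,0,0],[110,0.009,-0.04,0,0],[110,0.009,-0.04,0,0],[110,0.009,-0.04,0,0],[110,0.009,-0.04,0,0],[110,0.009,-0.04,0,0]]'
python3 go.py 0.489 0.092 0.2 -7
```

```text
time: 0.62
tool_pos: [0.2719, -0.5372, 0.3029]
orientation: [3.127, -0.204, 0.006]
force: [1.0, -0.8, 2.0]
opening: 0.0856
grasp_force: 0.0
time: 1.45
tool_pos: [0.4102, -0.1476, 0.2964]
orientation: [3.135, -0.196, 0.001]
force: [2.3, -0.5, -0.0]
opening: 0.0485
grasp_force: 0.0
pos [ 0.4102 -0.1476  0.2964] yaw -7.2 tilt 0.03 spin -0.2 open 0.0485 t 1.45
turned tx 0.0490 ty -0.2474 tz 0.0964
now tx 0.0483 ty -0.2476 tz 0.0964
```

```bash
python3 -m pendant '[[135,0.008,-0.04,0,0],[135,0.008,-0.04,0.0,0],[135,0.008,-0.04,0.016,0],[135,0.008,-0.04,0.02,0],[135,0.008,-0.04,0.02,0],[135,0.009,-0.04,0.02,0],[135,0,-0.008,0.02,0],[135,0,0,0,0],[135,0,0,0,0],[135,0,0,0,0]]'
python3 go.py 0.489 0.092 0.06 -7
python3 - <<'E'
from m import *
c=get("wrist");save(c,"w1");P=cloud(c)
for m,ce,n in handles(c):
    q=P[m]
    xy=np.array([ray(c,u,v,.024)[:2] for v,u in np.argwhere(m)]).astype(np.float32);mu=xy.mean(0);_,_,V=np.linalg.svd(xy-mu,full_matrices=False);d=V[0]*np.sign(V[0][0])
    print(ce.round(0),n,"z",np.nanpercentile(q[:,2],[10,50,90]).round(4),"mean",mu.round(4),"dep",np.nanmedian(q,0).round(4),"ang",np.degrees(np.arctan2(d[1],d[0])).round(1),"rect",cv2.minAreaRect(xy))
E
```

```text
time: 2.28
tool_pos: [0.4858, 0.078, 0.2071]
orientation: [3.135, -0.196, 0.001]
force: [-0.6, 0.2, 0.9]
opening: 0.0401
grasp_force: 0.0
pos [0.4858 0.078  0.2071] yaw -7.2 tilt 0.05 spin -0.2 open 0.0401 t 2.2833
turned tx 0.0015 ty -0.0143 tz 0.1471
now tx 0.0014 ty -0.0143 tz 0.1471
[30. 12.] 1047 z [0.1622 0.1667 0.1715] mean [0.6831 0.2972] dep [0.6385 0.207  0.1667] ang 76.4 rect ((0.68592369556427, 0.29831671714782715), (0.05401711165904999, 0.038258571177721024), 59.901493072509766)
[240. 184.] 1105 z [0.0253 0.0265 0.0275] mean [0.4616 0.0984] dep [0.4645 0.0982 0.0265] ang -6.5 rect ((0.4595165550708771, 0.0986671894788742), (0.02087043784558773, 0.1034649983048439), 83.37925720214844)
[305. 193.] 1183 z [0.0234 0.0265 0.0276] mean [0.4381 0.0152] dep [0.4407 0.0157 0.0265] ang -8.3 rect ((0.43582141399383545, 0.015385966747999191), (0.023159166797995567, 0.10447521507740021), 81.59552764892578)
[368. 195.] 1321 z [0.0172 0.0259 0.0271] mean [ 0.4254 -0.0666] dep [ 0.4278 -0.0665  0.0259] ang -11.8 rect ((0.4225812554359436, -0.06622865796089172), (0.026175841689109802, 0.10415595769882202), 77.90565490722656)
```

View pics/w1.png

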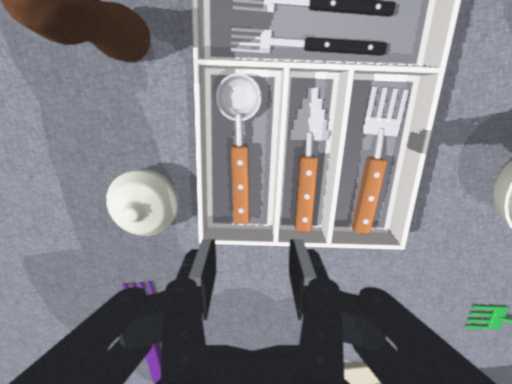

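The wrist view shows the spoon handle at (240,184), the server at (305,193) and the fork at (368,195). It agrees with the top view to 3 mm, so I descend on the spoon.

```bash
python3 -m pendant '[[135,0.003,-0.015,0.02,0],[135,0,0,0.035,0],[135,0,0,0.035,0],[135,0,0,0.035,0],[135,0,0,0.02,0],[135,0,0,0.0,0],[135,0,0,0,0],[135,0,0,0,0]]'
python3 go.py 0.491 0.0935 0.009 -7
```

```text
time: 3.0
tool_pos: [0.4925, 0.0927, 0.0639]
orientation: [-3.135, 0.197, -0.006]
force: [-0.5, -0.4, 0.9]
opening: 0.0404
grasp_force: 0.0
pos [0.4925 0.0927 0.0639] yaw -7.2 tilt 0.22 spin -0.2 open 0.0404 t 3.0
turned tx -0.0016 ty -0.0006 tz 0.0549
now tx -0.0016 ty -0.0006 tz 0.0549
```

```bash
python3 -m pendant '[[135,-0.001,0,0.02,0],[135,0,0,0.02,0],[135,0,0,0.01,0],[135,0,0,0.003,0],[135,0,0,0,0],[135,0,0,0,0]]' 60
python3 go.py 0.491 0.0935 0.009 -7
```

```text
time: 3.5
tool_pos: [0.4907, 0.0935, 0.0097]
orientation: [-3.135, 0.196, -0.003]
force: [-0.3, 0.9, 0.6]
opening: 0.0403
grasp_force: 0.0
pos [0.4907 0.0935 0.0097] yaw -7.1 tilt 0.12 spin -0.1 open 0.0403 t 3.5
turned tx 0.0003 ty -0.0001 tz 0.0007
now tx 0.0003 ty -0.0001 tz 0.0007
```

```bash
python3 -m pendant '[[255,0,0,0,0],[255,0,0,0,0],[255,0,0,0,0],[255,0,0,0,0],[255,0,0,0,0],[255,0,0,0,0],[255,0,0,0,0],[255,0,0,0,0]]' 60
python3 go.py 0.491 0.0935 0.009 -7
python3 - <<'E'
from m import *
c=get("top");P=cloud(c)
for n,b in(("pot",(150,168,184,205)),("mill",(155,105,187,142)),("bowl",(300,175,347,220)),("bottle",(312,135,345,165))):
    q=P[b[1]:b[3],b[0]:b[2]].reshape(-1,3);q=q[q[:,2]>.03];print(n,q.min(0).round(3),q.max(0).round(3))
E
```

```text
time: 4.17
tool_pos: [0.4894, 0.0934, 0.0081]
orientation: [3.135, -0.196, -0.0]
force: [-0.5, 0.4, -0.4]
opening: 0.0004
grasp_force: 0.0
pos [0.4894 0.0934 0.0081] yaw -7.1 tilt 0.01 spin -0.1 open 0.0004 t 4.1667
turned tx 0.0016 ty -0.0003 tz -0.0009
now tx 0.0016 ty -0.0003 tz -0.0009
pot [0.388 0.102 0.03 ] [0.488 0.272 0.509]
mill [0.623 0.177 0.03 ] [0.673 0.227 0.181]
bowl [ 0.351 -0.346  0.03 ] [ 0.477 -0.219  0.068]
bottle [ 0.53  -0.328  0.032] [ 0.587 -0.271  0.208]
```

The fingers closed on nothing, so I'll look.

```bash
python3 - <<'E'
from h import *
c=get("wrist");s=get("scene")
k=cv2.resize(s["color"][150:300,190:390],(512,384),interpolation=cv2.INTER_CUBIC)
cv2.imwrite("pics/w2.png",cv2.resize(np.hstack([c["color"],k])[...,::-1],(800,300)))
E
```

```text
(no output)
```

View pics/w2.png

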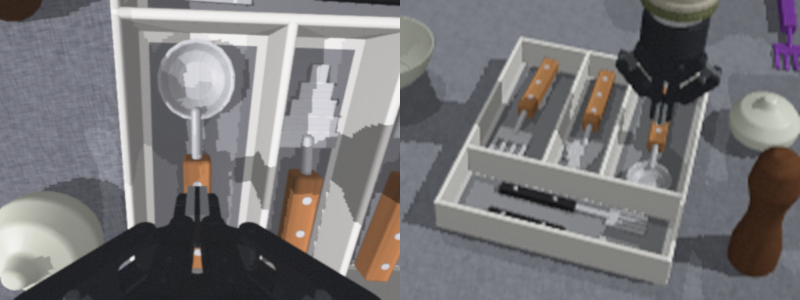

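```bash
python3 - <<'E'
from h import *
s=manip.sense();c=get("wrist");P=cloud(c)
for v in range(190,384,10): print(v,[tuple((P[v,u]*1000).round(0).tolist()) for u in (235,250,265)],c["color"][v,250])
b=get("scene");Q=cloud(b);hsv=b["color"].max(-1)
m=(hsv<60)&(np.linalg.norm(Q[...,:2]-np.array(s["tool_pos"])[:2],axis=-1)<.04)
print("scene dark pts z pct",np.nanpercentile(Q[m][:,2],[0,1,5,20,50]).round(3),m.sum())
E
```

```text
190 [(516.0, 103.0, 8.0), (520.0, 92.0, 23.0), (513.0, 83.0, 7.0)] [200 199 206]
200 [(509.0, 104.0, 8.0), (513.0, 93.0, 21.0), (510.0, 84.0, 15.0)] [201 200 207]
210 [(509.0, 103.0, 25.0), (508.0, 94.0, 26.0), (508.0, 85.0, 27.0)] [159 109  72]
220 [(503.0, 104.0, 25.0), (502.0, 95.0, 27.0), (501.0, 86.0, 26.0)] [166 113  77]
230 [(495.0, 105.0, 23.0), (496.0, 95.0, 27.0), (494.0, 86.0, 26.0)] [166 113  78]
240 [(480.0, 108.0, 7.0), (501.0, 94.0, 50.0), (500.0, 87.0, 50.0)] [48 48 51]
250 [(498.0, 103.0, 54.0), (501.0, 94.0, 61.0), (500.0, 87.0, 60.0)] [43 44 46]
260 [(498.0, 102.0, 62.0), (501.0, 94.0, 69.0), (500.0, 87.0, 69.0)] [34 34 39]
270 [(498.0, 102.0, 71.0), (501.0, 94.0, 78.0), (500.0, 88.0, 77.0)] [33 32 37]
280 [(504.0, 100.0, 88.0), (499.0, 94.0, 82.0), (501.0, 88.0, 86.0)] [44 44 47]
290 [(503.0, 100.0, 92.0), (494.0, 95.0, 81.0), (502.0, 88.0, 93.0)] [35 34 38]
300 [(503.0, 99.0, 98.0), (489.0, 96.0, 82.0), (502.0, 88.0, 98.0)] [34 36 38]
310 [(503.0, 99.0, 103.0), (483.0, 97.0, 81.0), (502.0, 89.0, 104.0)] [40 40 44]
320 [(508.0, 98.0, 114.0), (429.0, 104.0, 27.0), (503.0, 89.0, 110.0)] [189 184 188]
330 [(507.0, 98.0, 117.0), (420.0, 105.0, 26.0), (500.0, 89.0, 111.0)] [183 124  82]
340 [(nan, nan, nan), (411.0, 106.0, 27.0), (497.0, 90.0, 112.0)] [187 129  86]
350 [(505.0, 98.0, 122.0), (500.0, 94.0, 118.0), (500.0, 89.0, 119.0)] [72 71 72]
360 [(501.0, 98.0, 122.0), (502.0, 94.0, 123.0), (500.0, 90.0, 122.0)] [31 34 37]
370 [(501.0, 98.0, 125.0), (501.0, 94.0, 126.0), (501.0, 90.0, 126.0)] [32 33 37]
380 [(501.0, 98.0, 128.0), (501.0, 94.0, 128.0), (501.0, 90.0, 129.0)] [33 34 35]
scene dark pts z pct [0.051 0.057 0.085 0.107 0.152] 1286
```

Both depth views put the real fingertips near z = 0.050, while the reported TCP is at 0.008. So the tips sit about 40 mm short of the stated TCP and closed above the handle. I'll reopen, descend by feel, and check the tips in the scene view.

```bash
cat > tips.py <<'E'
from h import *
s=manip.sense();b=get("scene");Q=cloud(b);v=b["color"].astype(int)
m=(v.max(-1)<62)&(v.max(-1)-v.min(-1)<12)&(np.linalg.norm(Q[...,:2]-np.array(s["tool_pos"])[:2],axis=-1)<.045)&(Q[...,2]>.012)
m=cv2.morphologyEx(m.astype(np.uint8),cv2.MORPH_OPEN,np.ones((2,2)))>0
z=np.sort(Q[m][:,2]);print("tool z",round(s["tool_pos"][2],4),"open",round(s["opening"],4),"lowest finger z",z[[0,3,8]].round(4),"force",np.round(s["force"],1))
E
python3 -m pendant '[[135,0,0,0,0],[135,0,0,0,0],[135,0,0,0,0],[135,0,0,0,0],[135,0,0,0,0],[135,0,0,0,0]]'
python3 tips.py
python3 -m pendant '[[135,0,0,0.01,0],[135,0,0,0.0,0],[135,0,0,0.0,0]]'
python3 tips.py
python3 - <<'E'
from h import *
c=get("wrist");b=get("scene")
k=cv2.resize(b["color"][150:300,240:440],(512,384),interpolation=cv2.INTER_CUBIC)
cv2.imwrite("pics/w3.png",cv2.resize(np.hstack([c["color"],k])[...,::-1],(800,300)))
E
```

```text
time: 4.92
tool_pos: [0.4895, 0.0934, 0.0081]
orientation: [-3.135, 0.196, -0.0]
force: [0.1, 0.1, -0.2]
opening: 0.0404
grasp_force: 0.0
tool z 0.0081 open 0.0404 lowest finger z [-0.0006 -0.0003  0.0018] force [ 0.1  0.1 -0.2]
time: 5.22
tool_pos: [0.4884, 0.0933, -0.003]
orientation: [3.135, -0.196, -0.003]
force: [-0.3, -0.0, 0.1]
opening: 0.04
grasp_force: 0.0
tool z -0.003 open 0.04 lowest finger z [-0.0006  0.0007  0.0032] force [-0.3 -0.   0.1]
```

View pics/w3.png

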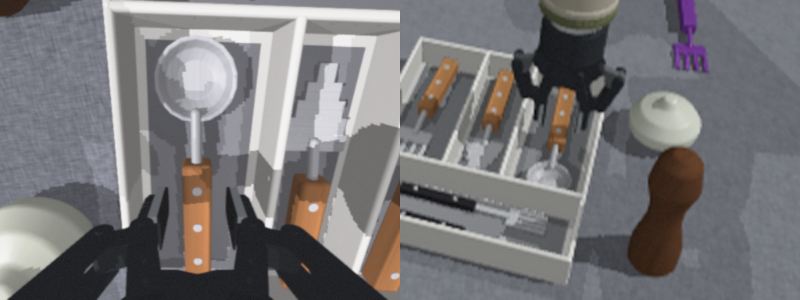

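The fingers straddle the handle, well centred, and there is no contact even at a reported z of -0.003. That confirms the offset, so I keep descending in small steps.

```bash
python3 -m pendant '[[135,0.001,0,0.008,0],[135,0,0,0.007,0],[135,0,0,0.0,0]]'
cat > wt.py <<'E'
from h import *
s=manip.sense();c=get("wrist");P=cloud(c);v=c["color"].astype(int)
T=P-np.array(s["tool_pos"])
m=(v.max(-1)<75)&(v.max(-1)-v.min(-1)<14)&(np.abs(T[...,0])<.025)&(np.abs(T[...,1])<.05)
m=cv2.erode(m.astype(np.uint8),np.ones((3,3)))>0
for n,k in(("left",T[...,1]>0.01),("right",T[...,1]<-0.01)):
    z=np.sort(P[m&k][:,2]);print(n,"finger lowest z",z[[5,20,50]].round(4),m[k].sum())
print("tool z",s["tool_pos"][2])
E
python3 wt.py
```

```text
time: 5.62
tool_pos: [0.4891, 0.0931, -0.0188]
orientation: [3.135, -0.196, -0.004]
force: [0.4, -0.4, -0.1]
opening: 0.0399
grasp_force: 0.0
left finger lowest z [0.0248 0.0266 0.0287] 9796
right finger lowest z [0.0228 0.0243 0.0271] 10039
tool z -0.018771395649775063
```

```bash
python3 -m pendant '[[135,0,0,0.007,0],[135,0,0,0.003,0],[135,0,0,0.0,0]]'
python3 -m pendant '[[255,0,0,0,0],[255,0,0,0,0],[255,0,0,0,0],[255,0,0,0,0],[255,0,0,0,0],[255,0,0,0,0]]' 60
```

```text
time: 5.92
tool_pos: [0.4896, 0.0932, -0.0279]
orientation: [3.135, -0.196, -0.002]
force: [1.4, -0.4, 0.5]
opening: 0.0399
grasp_force: 0.0
time: 6.42
tool_pos: [0.4906, 0.0934, -0.0267]
orientation: [-3.135, 0.196, -0.001]
force: [-0.0, 0.0, -0.1]
opening: 0.0204
grasp_force: 59.2
```

```bash
python3 -m pendant '[[255,0,0,-0.01,0],[255,0,0,-0.02,0],[255,0,0,-0.03,0],[255,0,0,-0.03,0],[255,0,0,-0.03,0],[255,-0.01,0,-0.03,0],[255,-0.02,-0.01,0,0],[255,-0.02,-0.03,0,0],[255,-0.015,-0.03,0,0],[255,0,-0.03,0,0]]'
python3 wt.py
python3 go.py 0.46 0.40 0.0 -7
```

```text
time: 7.25
tool_pos: [0.4361, 0.2017, 0.1239]
orientation: [-3.135, 0.197, 0.001]
force: [-0.2, -0.7, -0.5]
opening: 0.0208
grasp_force: 59.0
left finger lowest z [0.1687 0.1713 0.1751] 10901
right finger lowest z [0.1687 0.1715 0.1757] 11161
tool z 0.12389902881921394
pos [0.4376 0.2064 0.1243] yaw -7.1 tilt 0.24 spin -0.1 open 0.0206 t 7.3
turned tx -0.0013 ty -0.1948 tz 0.1243
now tx -0.0016 ty -0.1948 tz 0.1243
```

```bash
python3 -m pendant '[[255,0,-0.035,0,0],[255,0,-0.035,0,0],[255,0,-0.035,0,0],[255,0,-0.035,0,0],[255,0,-0.03,0,0],[255,0,-0.02,0.02,0],[255,0,0,0.03,0],[255,0,0,0.03,0],[255,0,0,0.03,0],[255,0,0,0.02,0]]'
python3 -m pendant '[[255,0,0,0.005,0],[255,0,0,0,0],[255,0,0,0,0]]'
python3 go.py 0.46 0.40 -0.033 -7
```

```text
time: 8.13
tool_pos: [0.4602, 0.3881, -0.0099]
orientation: [3.133, -0.195, -0.005]
force: [-1.7, -0.9, -2.0]
opening: 0.0209
grasp_force: 59.5
time: 8.38
tool_pos: [0.4626, 0.3895, -0.0106]
orientation: [-3.135, 0.196, -0.001]
force: [0.5, 0.3, -1.2]
opening: 0.0207
grasp_force: 59.5
pos [ 0.4626  0.3895 -0.0106] yaw -7.1 tilt 0.06 spin -0.1 open 0.0207 t 8.3833
turned tx -0.0039 ty -0.0101 tz 0.0224
now tx -0.0039 ty -0.0101 tz 0.0224
```

Lower the last 22 mm and feel for contact.

```bash
python3 -m pendant '[[255,0,0,0.008,0],[255,0,0,0.006,0],[255,0,0,0.003,0],[255,0,0,0.002,0],[255,0,0,0,0],[255,0,0,0,0]]'
python3 -m pendant '[[255,0,0,0.003,0],[255,0,0,0,0],[255,0,0,0,0]]'
```

```text
time: 8.88
tool_pos: [0.462, 0.3891, -0.0309]
orientation: [3.135, -0.196, -0.0]
force: [-0.8, 0.0, -2.1]
opening: 0.0207
grasp_force: 59.6
time: 9.13
tool_pos: [0.4627, 0.3897, -0.0327]
orientation: [-3.135, 0.195, -0.002]
force: [-1.9, -2.1, 4.6]
opening: 0.0209
grasp_force: 60.6
```

```bash
python3 -m pendant '[[135,0,0,0,0],[135,0,0,0,0],[135,0,0,0,0],[135,0,0,0,0],[135,0,0,-0.02,0],[135,0,0,-0.03,0],[135,0,0,-0.04,0],[135,0,0,-0.04,0],[135,0,0.02,-0.02,5],[135,0,0.04,0,0]]'
python3 go.py 0.4528 -0.0759 0.06 -12
```

```text
time: 9.97
tool_pos: [0.4554, 0.3346, 0.1238]
orientation: [-3.115, 0.335, -0.016]
force: [2.0, -1.6, 0.4]
opening: 0.0401
grasp_force: 0.0
pos [0.4554 0.3346 0.1238] yaw -12.3 tilt 0.76 spin -0.3 open 0.0401 t 9.9667
turned tx 0.0828 ty 0.4020 tz 0.0638
now tx 0.0849 ty 0.4016 tz 0.0638
```

```bash
python3 -m pendant '[[135,0.008,0.04,0,0],[135,0.008,0.04,0,0],[135,0.008,0.04,0,0],[135,0.008,0.04,0,0],[135,0.008,0.04,0,0],[135,0.008,0.04,0,0],[135,0.008,0.04,0,0],[135,0.008,0.04,0,0],[135,0.008,0.03,0,0],[135,0.008,0.02,0,0]]'
python3 -m pendant '[[135,0,0,0.02,0],[135,0,0,0,0],[135,0,0,0,0]]'
python3 - <<'E'
from m import *
c=get("wrist");save(c,"w4")
for m,ce,n in handles(c):
    xy=np.array([ray(c,u,v,.024)[:2] for v,u in np.argwhere(m)]);mu=xy.mean(0);_,_,V=np.linalg.svd(xy-mu,full_matrices=False);d=V[0]*np.sign(V[0][0]);t=(xy-mu)@d
    f=mu+d*(t.max()+t.min())/2+d*.0325
    print(ce.round(0),n,"grip",f.round(4),"ang",np.degrees(np.arctan2(d[1],d[0])).round(1),"len",np.ptp(t).round(3))
E
python3 go.py 0.4528 -0.0759 0.06 -12
```

```text
time: 10.8
tool_pos: [0.451, -0.0514, 0.1163]
orientation: [3.123, -0.335, 0.001]
force: [-0.3, 1.3, -1.3]
opening: 0.0403
grasp_force: 0.0
time: 11.05
tool_pos: [0.4502, -0.0482, 0.0951]
orientation: [-3.123, 0.333, 0.005]
force: [0.1, -0.6, 0.8]
opening: 0.0408
grasp_force: 0.0
[282. 210.] 2166 grip [ 0.4543 -0.0757] ang -12.8 len 0.106
[191. 205.] 1904 grip [0.4772 0.0063] ang -10.5 len 0.088
pos [ 0.4509 -0.0479  0.0959] yaw -12.1 tilt 0.09 spin -0.1 open 0.0404 t 11.1
turned tx 0.0077 ty 0.0270 tz 0.0359
now tx 0.0078 ty 0.0270 tz 0.0359
```

View pics/w4.png

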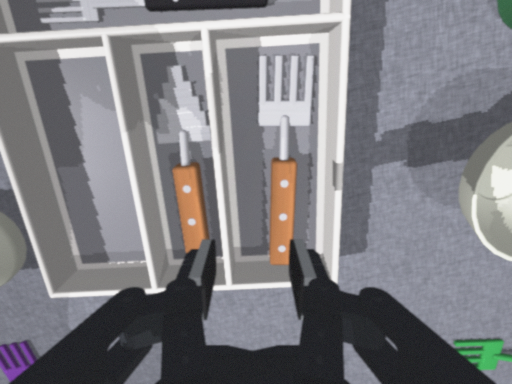

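The wrist view shows the fork handle centred at (282,210) and the left lane empty at about (85,130). The grip point (0.454, -0.076) matches the first estimate.

```bash
python3 -m pendant '[[135,0.005,0.015,0,0],[135,0.004,0.012,0.005,0.6],[135,0,0,0.03,0],[135,0,0,0.03,0],[135,0,0,0.02,0],[135,0,0,0.01,0],[135,0,0,0,0],[135,0,0,0,0]]'
python3 go.py 0.4543 -0.0757 -0.028 -12.6
```

```text
time: 11.77
tool_pos: [0.455, -0.0762, 0.0019]
orientation: [-3.122, 0.347, -0.0]
force: [0.6, -0.4, 0.9]
opening: 0.0402
grasp_force: 0.0
pos [ 0.455  -0.0762  0.0019] yaw -12.7 tilt 0.0 spin -0.1 open 0.0402 t 11.7667
turned tx -0.0008 ty -0.0003 tz 0.0299
now tx -0.0008 ty -0.0003 tz 0.0299
```

```bash
python3 -m pendant '[[135,0,0,0.01,0],[135,0,0,0.01,0],[135,0,0,0.007,0],[135,0,0,0.002,0],[135,0,0,0,0]]'
python3 -m pendant '[[255,0,0,0,0],[255,0,0,0,0],[255,0,0,0,0],[255,0,0,0,0],[255,0,0,0,0],[255,0,0,0,0]]' 60
```

```text
time: 12.18
tool_pos: [0.4538, -0.0765, -0.0288]
orientation: [-3.122, 0.349, 0.003]
force: [0.1, 0.2, -0.6]
opening: 0.04
grasp_force: 0.0
time: 12.68
tool_pos: [0.455, -0.0768, -0.0274]
orientation: [3.122, -0.349, 0.001]
force: [-1.5, 0.1, 3.5]
opening: 0.0208
grasp_force: 59.7
```

```bash
python3 -m pendant '[[255,0,0,-0.01,0],[255,0,0,-0.02,0],[255,0,0,-0.03,0],[255,0,0,-0.03,-3.6],[255,0,0,-0.01,0],[255,0.001,-0.03,0,0],[255,0.001,-0.04,0,0],[255,0.001,-0.04,0,0],[255,0,-0.04,0,0],[255,0,-0.022,0,0]]'
python3 -m pendant '[[255,0,0,0,0],[255,0,0,0,0]]'
python3 go.py 0.485 0.0935 -0.0275 -9
python3 - <<'E'
from h import *
# recheck tray from the wrist: rim points by depth
c=get("wrist");save(c,"w5");P=cloud(c)
m=((P[...,2]>.040)&(P[...,2]<.050)).astype(np.uint8);v=c["color"].min(-1);m&=(v>110).astype(np.uint8)
cv2.imwrite("pics/w5.png",np.hstack([c["color"][...,::-1],np.repeat(m[...,None]*255,3,2)])[::,::])
im=cv2.imread("pics/w5.png");cv2.imwrite("pics/w5.png",cv2.resize(im,(800,300)))
E
```

```text
time: 13.52
tool_pos: [0.4847, 0.0962, 0.072]
orientation: [-3.13, 0.251, 0.0]
force: [0.4, 0.2, -2.5]
opening: 0.0209
grasp_force: 59.3
time: 13.68
tool_pos: [0.4843, 0.0939, 0.0716]
orientation: [3.132, -0.247, -0.002]
force: [-0.2, -0.1, -1.3]
opening: 0.0206
grasp_force: 59.4
pos [0.4843 0.0939 0.0716] yaw -9.0 tilt 0.06 spin -0.0 open 0.0206 t 13.6833
turned tx 0.0007 ty 0.0002 tz 0.0991
now tx 0.0007 ty 0.0002 tz 0.0991
```

View pics/w5.png

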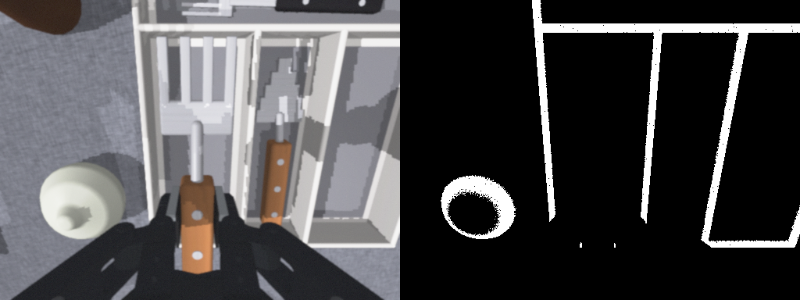

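The fork is over the left lane with its tines at (160-235, 40-100). Lengthwise play is only 10 mm at each end, so I'll check the tips against the wall before lowering.

```bash
python3 - <<'E'
from h import *
s=manip.sense();c=get("wrist");P=cloud(c)
a=np.radians(-9);X=np.array([np.cos(a),np.sin(a)]);Y=np.array([-X[1],X[0]]);o=np.array([.485,.0935])
L=np.stack([(P[...,:2]-o)@X,(P[...,:2]-o)@Y,P[...,2]],-1)
f=(L[...,2]>.07)&(L[...,2]<.13)&(L[...,0]>.03)&(np.abs(L[...,1])<.05)
q=L[f];print("fork head: x",np.percentile(q[:,0],[99,99.8]).round(4),"y",np.percentile(q[:,1],[1,99]).round(4),"z",np.percentile(q[:,2],[2,50,98]).round(4))
r=(L[...,2]>.038)&(L[...,2]<.05)&(c["color"].min(-1)>110)
w=L[r&(L[...,0]>.09)&(L[...,0]<.13)&(np.abs(L[...,1]-.0)<.12)];print("cross wall x",np.percentile(w[:,0],[2,50,98]).round(4))
for n,lo,hi in(("left wall",.03,.07),("mid wall",-.07,-.03)):
    w=L[r&(L[...,0]>.03)&(L[...,0]<.10)&(L[...,1]>lo)&(L[...,1]<hi)];print(n,np.percentile(w[:,1],[2,50,98]).round(4))
E
```

```text
fork head: x [0.1022 0.103 ] y [-0.0217  0.0226] z [0.1086 0.1104 0.1168]
cross wall x [0.0918 0.1165 0.1251]
left wall [0.0466 0.0488 0.0526]
mid wall [-0.0509 -0.0471 -0.045 ]
```

```bash
python3 -m pendant '[[255,0.001,0,0.02,0],[255,0,0,0.03,0],[255,0,0,0.02,0],[255,0,0,0.015,0],[255,0,0,0.006,0],[255,0,0,0.003,0],[255,0,0,0,0],[255,0,0,0,0]]'
python3 go.py 0.485 0.0935 -0.0275 -9
```

```text
time: 14.45
tool_pos: [0.4868, 0.0922, -0.0209]
orientation: [-3.131, 0.252, -0.002]
force: [0.4, 0.0, -1.1]
opening: 0.0205
grasp_force: 59.4
pos [ 0.4868  0.0922 -0.0209] yaw -9.2 tilt 0.08 spin -0.2 open 0.0205 t 14.45
turned tx -0.0020 ty -0.0011 tz 0.0066
now tx -0.0020 ty -0.0010 tz 0.0066
```

```bash
python3 -m pendant '[[255,-0.001,0,0.003,0],[255,0,0,0.002,0],[255,0,0,0.001,0],[255,0,0,0,0],[255,0,0,0,0]]'
python3 -m pendant '[[255,0,0,0.002,0],[255,0,0,0,0],[255,0,0,0,0]]'
```

```text
time: 14.87
tool_pos: [0.4853, 0.0928, -0.0274]
orientation: [-3.132, 0.25, -0.001]
force: [-0.7, 1.1, 1.9]
opening: 0.0206
grasp_force: 59.7
time: 15.12
tool_pos: [0.4853, 0.0928, -0.0275]
orientation: [3.131, -0.25, -0.0]
force: [-14.9, -1.4, 27.3]
opening: 0.0209
grasp_force: 63.1
```

```bash
python3 -m pendant '[[255,0,0,-0.002,0],[135,0,0,0,0],[135,0,0,0,0],[135,0,0,0,0],[135,0,0,0,0],[135,0,0,-0.02,0],[135,0,0,-0.03,0],[135,0,0,-0.04,0],[135,0,0,-0.04,0],[135,0,0,-0.02,-2]]'
python3 -m pendant '[[135,-0.008,-0.04,0,0],[135,-0.008,-0.04,0,0],[135,-0.008,-0.04,0,0],[135,-0.008,-0.04,0,0],[135,-0.008,-0.04,0,0],[135,-0.008,-0.04,0,0],[135,-0.008,-0.035,0,0],[135,0,-0.015,0,0],[135,0,0,0,0],[135,0,0,0,0]]'
python3 go.py 0.4625 0.3895 -0.0325 -7
```

```text
time: 15.95
tool_pos: [0.4871, 0.0929, 0.1272]
orientation: [-3.135, 0.196, -0.009]
force: [1.0, 0.0, 0.5]
opening: 0.0396
grasp_force: 0.0
time: 16.78
tool_pos: [0.4649, 0.3878, 0.1214]
orientation: [3.135, -0.193, -0.001]
force: [-0.5, 0.2, -0.2]
opening: 0.04
grasp_force: 0.0
pos [0.4649 0.3878 0.1214] yaw -7.0 tilt 0.07 spin -0.0 open 0.04 t 16.7833
turned tx -0.0026 ty -0.0014 tz 0.1539
now tx -0.0026 ty -0.0014 tz 0.1539
```

```bash
python3 - <<'E'
from m import *
c=get("wrist");P=cloud(c)
for m,ce,n in handles(c):
    xy=np.array([ray(c,u,v,.018)[:2] for v,u in np.argwhere(m)]);mu=xy.mean(0);_,_,V=np.linalg.svd(xy-mu,full_matrices=False);d=V[0]*np.sign(V[0][0]);t=(xy-mu)@d
    f=mu+d*(t.max()+t.min())/2+d*.0325
    print(ce.round(0),n,"z",np.nanmedian(P[m][:,2]).round(4),"grip",f.round(4),"ang",np.degrees(np.arctan2(d[1],d[0])).round(1),"len",np.ptp(t).round(3))
E
python3 -m pendant '[[135,-0.002,-0.001,0.03,0],[135,0,0,0.03,0],[135,0,0,0.03,0],[135,0,0,0.02,0],[135,0,0,0,0],[135,0,0,0,0]]'
python3 go.py 0.4625 0.3895 -0.0325 -7
```

```text
[251. 209.] 1627 z 0.0204 grip [0.4648 0.3908] ang -6.9 len 0.105
time: 17.33
tool_pos: [0.4628, 0.3865, 0.0111]
orientation: [3.133, -0.198, -0.004]
force: [-0.3, 0.5, 0.3]
opening: 0.0403
grasp_force: 0.0
pos [0.4628 0.3865 0.0111] yaw -7.2 tilt 0.19 spin -0.2 open 0.0403 t 17.3333
turned tx -0.0007 ty -0.0029 tz 0.0436
now tx -0.0007 ty -0.0029 tz 0.0436
```

```bash
python3 -m pendant '[[135,0.001,-0.003,0.015,0],[135,0,0,0.015,0],[135,0,0,0.01,0],[135,0,0,0.003,0],[135,0,0,0,0]]'
python3 -m pendant '[[255,0,0,0,0],[255,0,0,0,0],[255,0,0,0,0],[255,0,0,0,0],[255,0,0,0,0],[255,0,0,0,0]]' 60
python3 -m pendant '[[255,0,0,-0.01,0],[255,0,0,-0.02,0],[255,0,0,-0.03,0],[255,0,0,-0.03,0],[255,0,0,-0.03,0],[255,0,0,-0.03,0],[255,0,0,-0.01,2],[255,0,0.03,0,0],[255,0,0.035,0,0],[255,0,0.035,0,0]]'
python3 go.py 0.4585 -0.073 -0.0265 -9
```

```text
time: 17.75
tool_pos: [0.4651, 0.3911, -0.0305]
orientation: [3.135, -0.196, -0.0]
force: [-0.5, -0.7, -0.0]
opening: 0.0401
grasp_force: 0.0
time: 18.25
tool_pos: [0.466, 0.3922, -0.0292]
orientation: [-3.134, 0.195, -0.003]
force: [-0.6, -0.8, 6.8]
opening: 0.0203
grasp_force: 60.5
time: 19.08
tool_pos: [0.4485, 0.2921, 0.1298]
orientation: [-3.132, 0.248, -0.001]
force: [0.1, -2.1, -1.0]
opening: 0.0203
grasp_force: 59.7
pos [0.4485 0.2921 0.1298] yaw -9.0 tilt 0.03 spin -0.0 open 0.0203 t 19.0833
turned tx 0.0670 ty 0.3591 tz 0.1563
now tx 0.0673 ty 0.3590 tz 0.1563
```

```bash
python3 -m pendant '[[255,0.007,0.04,0,0],[255,0.007,0.04,0,0],[255,0.007,0.04,0,0],[255,0.008,0.04,0,0],[255,0.008,0.04,0,0],[255,0.008,0.04,0,0],[255,0.008,0.04,0,0],[255,0.007,0.035,0,0],[255,0.007,0.025,0,0],[255,0,0.015,0,0]]'
python3 -m pendant '[[255,0,0,0.03,0],[255,0,0,0.02,0],[255,0,0,0,0],[255,0,0,0,0]]'
python3 go.py 0.4585 -0.073 -0.023 -9
python3 - <<'E'
from h import *
s=manip.sense();c=get("wrist");P=cloud(c);save(c,"w6")
a=np.radians(-9);X=np.array([np.cos(a),np.sin(a)]);Y=np.array([-X[1],X[0]]);o=np.array([.4585,-.073])
L=np.stack([(P[...,:2]-o)@X,(P[...,:2]-o)@Y,P[...,2]],-1)
f=(L[...,2]>.07)&(L[...,2]<.14)&(L[...,0]>.03)&(np.abs(L[...,1])<.05)
q=L[f];print("head: x",np.percentile(q[:,0],[99,99.8]).round(4),"y",np.percentile(q[:,1],[1,99]).round(4),"z",np.percentile(q[:,2],[2,50,98]).round(4))
r=(L[...,2]>.038)&(L[...,2]<.05)&(c["color"].min(-1)>110)
w=L[r&(L[...,0]>.10)&(L[...,0]<.13)&(np.abs(L[...,1])<.04)];print("cross wall x",np.percentile(w[:,0],[2,50,98]).round(4))
for n,lo,hi in(("right wall",-.07,-.03),("mid wall",.03,.07)):
    w=L[r&(L[...,0]>.03)&(L[...,0]<.10)&(L[...,1]>lo)&(L[...,1]<hi)];print(n,np.percentile(w[:,1],[2,50,98]).round(4))
E
```

```text
time: 19.92
tool_pos: [0.4589, -0.0715, 0.1299]
orientation: [3.13, -0.254, 0.002]
force: [0.0, 0.4, -1.9]
opening: 0.0202
grasp_force: 59.7
time: 20.25
tool_pos: [0.4574, -0.068, 0.0785]
orientation: [-3.131, 0.251, 0.005]
force: [0.1, 0.2, -1.5]
opening: 0.0205
grasp_force: 59.6
pos [ 0.4574 -0.068   0.0785] yaw -9.1 tilt 0.17 spin -0.1 open 0.0205 t 20.25
turned tx 0.0019 ty 0.0047 tz 0.1015
now tx 0.0019 ty 0.0047 tz 0.1015
head: x [0.0986 0.0995] y [-0.0189  0.031 ] z [0.1102 0.1163 0.1246]
cross wall x [0.1153 0.1177 0.1212]
right wall [-0.0501 -0.0465 -0.0444]
mid wall [0.0473 0.0499 0.0531]
```

View pics/w6.png

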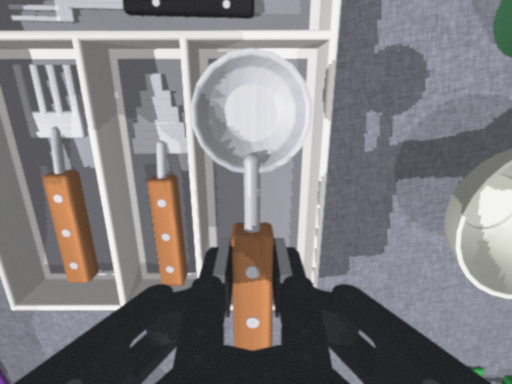

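The fork lies properly in the left lane, at (40-95, 65-280). The spoon is held over the right lane, with its bowl at (252,110). I shift +4 mm in x and +5 mm in y, then lower.

```bash
python3 -m pendant '[[255,0.003,0.004,0,0],[255,0,0,0.03,0],[255,0,0,0.03,0],[255,0,0,0.02,0],[255,0,0,0.01,0],[255,0,0,0.004,0],[255,0,0,0,0],[255,0,0,0,0]]'
python3 go.py 0.461 -0.072 -0.023 -9
```

```text
time: 20.97
tool_pos: [0.4626, -0.0732, -0.0132]
orientation: [3.131, -0.25, 0.004]
force: [0.3, -0.2, -0.3]
opening: 0.0205
grasp_force: 59.7
pos [ 0.4626 -0.0732 -0.0132] yaw -9.1 tilt 0.13 spin -0.1 open 0.0205 t 20.9667
turned tx -0.0017 ty -0.0009 tz 0.0098
now tx -0.0017 ty -0.0009 tz 0.0098
```

```bash
python3 -m pendant '[[255,0,0,0.004,0],[255,0,0,0.003,0],[255,0,0,0.001,0],[255,0,0,0,0],[255,0,0,0,0]]'
python3 -m pendant '[[255,0,0,0.002,0],[255,0,0,0,0],[255,0,0,0,0]]'
```

```text
time: 21.38
tool_pos: [0.4611, -0.0728, -0.0228]
orientation: [3.132, -0.25, 0.0]
force: [0.2, -0.7, -1.9]
opening: 0.0205
grasp_force: 59.7
time: 21.63
tool_pos: [0.4614, -0.0729, -0.0233]
orientation: [3.132, -0.25, -0.0]
force: [-9.4, 2.0, 18.0]
opening: 0.0205
grasp_force: 62.1
```

Contact. I release, lift clear, back off and verify.

```bash
python3 -m pendant '[[255,0,0,-0.001,0],[135,0,0,0,0],[135,0,0,0,0],[135,0,0,0,0],[135,0,0,0,0],[135,0,0,-0.02,0],[135,0,0,-0.03,0],[135,0,0,-0.04,0],[135,0,0,-0.04,0],[135,0,0,-0.04,0]]'
python3 -m pendant '[[135,-0.02,0,-0.03,0],[135,-0.03,0,-0.03,0],[135,-0.03,0,0,0],[135,0,0,0,0],[135,0,0,0,0],[135,0,0,0,0]]'
python3 - <<'E'
from m import *
c=get("wrist");P=cloud(c);save(c,"w7")
a=np.radians(-9);X=np.array([np.cos(a),np.sin(a)]);Y=np.array([-X[1],X[0]]);t0=np.array([.526,.0013])
for m,ce,n in handles(c):
    xy=np.array([ray(c,u,v,.024)[:2] for v,u in np.argwhere(m)]);mu=xy.mean(0);_,_,V=np.linalg.svd(xy-mu,full_matrices=False);d=V[0]*np.sign(V[0][0]);t=(xy-mu)@d
    f=mu+d*(t.max()+t.min())/2+d*.0425
    print(ce.round(0),n,"z",np.nanpercentile(P[m][:,2],[5,50,95]).round(4),"local",((f-t0)@X).round(4),((f-t0)@Y).round(4),"ang",(np.degrees(np.arctan2(d[1],d[0]))+9).round(1))
print(manip.sense()["tool_pos"])
E
```

```text
time: 22.47
tool_pos: [0.4604, -0.0726, 0.1475]
orientation: [-3.131, 0.25, 0.001]
force: [1.7, 0.0, -0.3]
opening: 0.0403
grasp_force: 0.0
time: 22.97
tool_pos: [0.3829, -0.0603, 0.2054]
orientation: [3.131, -0.251, 0.001]
force: [0.5, -0.0, -0.8]
opening: 0.0403
grasp_force: 0.0
[252. 126.] 1331 z [0.0248 0.0265 0.0278] local -0.0441 -0.0815 ang 0.0
[116. 126.] 1666 z [0.0182 0.0263 0.0279] local -0.0447 0.0829 ang -0.2
[187. 130.] 1450 z [0.0242 0.0268 0.0281] local -0.0492 -0.0017 ang 0.6
[ 0.38291957 -0.06025561  0.20510513]
```

View pics/w7.png

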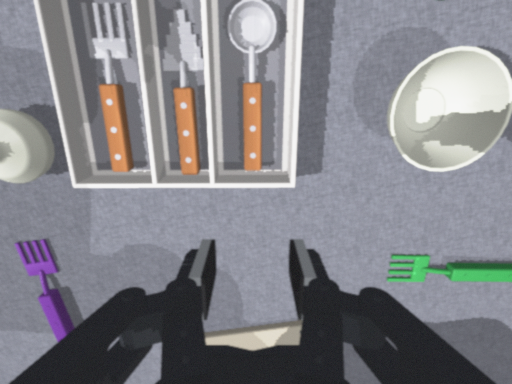

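The fork lies in the left lane (116,126) and the spoon in the right lane (252,126). Both are flat, with handle tops at z 0.0265, and within 3 mm of the lane centres. The server, pot and bowl are where they were.

```bash
python3 -c "
from cell import manip
print(manip.job_done())"
```

```text
the job is handed in; nothing more can be done
None
```

The spoon and fork are swapped: each lies flat in the other's lane, within about 3 mm of its centre with the handle towards the same end, and the job was handed in at about 23 s of the 72 s allowed; no verdict was returned.

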